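# Put the return spring back on the chopper's guide rod

### The arm

A 6-joint arm with a two-finger parallel gripper is mounted at the origin on a cart in front of the work surface, level with it; the furniture and walls round the work are solid. World frame = base frame: x ahead of the robot, y to its left, z up, the work surface at z = 0. Lengths are in m, angles in rad, forces in N, time in s.
With the tool pointing down it reaches from about 0.4 to 0.825 m from the base axis. Payload 7 kg.
Tool frame: the origin (TCP) lies at the very end of the fingers, on their centre line; the grasp point (between the pads) lies 19 mm behind it; z points along the fingers, y is the line along which they close (so a half turn about z gives the same grasp; the last joint's range is limited). The gripper opens to 88 mm and grips with 3 to 60 N. Pads are 19 mm wide; open, the fingers measure 130 mm over their backs; the gripper's body (78 mm by 193 mm) begins 47 mm behind the grasp point.
Start: joints at [-1.043, 0.359, 0.012, 0, -1.224, -0.288], TCP at [0.16, -0.656, 0.227] pointing down, gripper open.
Joint ranges: [-3.07, 3.07], [-1.43, 2.12], [-1.02, 1.25], [-3.03, 1.67], [-3.05, -0], [-3.03, 3.03]. Speed limits (rad/s): [2.39, 2.39, 3.01, 3.14, 3.14, 3.14].

### API

Orientations are given as [roll, pitch, yaw] about the fixed x, y, z axes, in that order (R = Rz(yaw) Ry(pitch) Rx(roll)).
In Python, from station import arm gives the robot as it stands. The module is installed in compiled form; this text tells all that it offers.
- The arm moves only by the shell command python3 -m crank 'ROWS' [FORCE]. ROWS is JSON, a list of rows, each an object of numbers: "dx", "dy", "dz": the shift along the world's x, y, z in m; "twist": the turn about the world's z in degrees; "grip": the opening, from -1 (shut) to 1 (fully open). A call has exactly 5 rows; each row is the pose to reach, as a shift and turn from the pose commanded when the call began; what a row does not reach only later rows make up. A row lasts 1/12 s, in which the tool goes at most 41.7 mm and 7.16 degrees, less where a joint would pass 70% of its speed; a pose out of reach is approached as far as the arm can. A call with a gripper value outside its range is refused whole. The fingers move at their own pace and stop on an object; FORCE is the grip in N (left out, the last holds). Time passes only in rows, so rows that repeat a pose let the fingers close, or fill a call up. It gives the time, the measured TCP pose, the force, the opening and the grip force at its end, in the units of the state.
- arm.get_state(): the state, without advancing time (a new reading comes with each control period).
- arm.grab_frame(name): name is "scene" or "top"; returns the picture (384x512x3 uint8, red, green, blue); there is no depth.
- arm.get_calibration(name): a dict with "fx", "fy", "cx", "cy" (pixels), "k1" (the pictures are not rectified: a ray, as slopes to the right and down, at radius r is drawn at 1 + k1 r^2 times it, then the intrinsics apply), "cam_to_world" (4x4, takes a point from camera to world coordinates). Camera axes: x right, y down, z forward; pixel columns grow to the right and rows downward; lengths in m; the calibration is good to about 2 mm. A picture is of the moment at which its call begins. get_calibration takes no time and is no camera call.
- arm.job_done(): hands the job in; it is judged then, once.
The state is a dict: "t": time; "q": joint angles; "qd": joint speeds; "joint_efforts": joint torques, N m; "eef_pos": TCP position; "ee_rot": TCP orientation; "force": force on the tool from outside, world axes, zero at the start; "moment": the same for the moment, N m; "width": finger opening in m; "gripper_force": force on a finger pad.
Only numpy, scipy, OpenCV 4.12 (cv2) and the standard library are available. Lean on these libraries where they do the work, as an engineer would, in place of code of your own. Each camera call takes 0.05 s, during which the arm holds its last target. There are 200 camera calls.

### The job

The push-down vegetable chopper has been washed and its return spring must go back on. Take the large steel coil spring, thread it over the end of the upright guide rod on the green chopper base and lower it until it sits fully down on the base, upright and released; guide it all the way, do not let it drop down the rod. Leave the small copper spring standing where it is.

Things in the scene. Friction and masses are not known exactly. Their poses are not given: they have to be found in the camera images.
- return_spring: Large steel coil spring, a stiff grey helix that does not compress, standing upright on the wooden board at the start: outer diameter 45 mm, bore at least 33 mm, length 74 mm, wire 5 mm, flat closed ends, both alike, about 60 g. Origin at its centre, on the axis, 37 mm from either end; z along its axis. Grip it across its diameter, at any yaw, in its upper half.
- chopper_base: Green disc, 100 mm across, 18 mm thick, immovable on the same board. Origin: centre of its underside; z up. A steel guide rod, 12 mm in diameter with a tapered end, rises from its centre. The spring's seat is the disc's flat top (18 mm up, 76 mm across); a white cone round the rod's foot, 24 mm across and 10 mm high, centres the spring. Seated, the spring's centre is 55 mm above the origin.
- rod_tip (a point): Tip of the guide rod, on its axis, 88 mm above the origin of the chopper base; with the spring seated it lies 4 mm below the spring's top.
- copper_spring: The small copper-coloured coil spring that belongs to another tool and must stay where it is: outer diameter 28 mm, length 46 mm, standing upright and loose on the same wooden board; origin at its centre, z along its axis.

How it is judged:
At the end, for the whole second after the job is handed in: The large steel spring surrounds the guide rod (centres within 12 mm), sits down on the base within 6 mm, stands upright within 10 degrees, is at rest and released; the copper spring is within 20 mm of where it stood (horizontal distance between return_spring and chopper_base below 0.012 m and z of return_spring in the frame of chopper_base between 0.045 and 0.061 m and angle between the z axis of return_spring and the z axis of chopper_base, either way round below 0.175 rad and linear speed of return_spring below 0.02 m/s and distance of copper_spring from where it was at the start of the episode below 0.02 m); the robot touches nothing.
It fails at once if the steel spring is let drop down the rod (moves faster than 0.45 m/s while on the rod) (horizontal distance between return_spring and rod_tip below 0.016 m and z of return_spring in the frame of chopper_base below 0.122 m and linear speed of return_spring above 0.45 m/s).
It fails at once if the copper spring is moved more than 30 mm or knocked over (distance of copper_spring from where it was at the start of the episode above 0.03 m or angle between copper_spring's own z axis and vertical above 0.5 rad).
It also fails if it takes over 34 s, if anything falls off the work surface, if the arm or the gripper's body presses on something with over 40 N, if the wrist force passes 120 N, or if a joint passes its speed limit or range.

## Working session

There is one attempt and no reset: what is moved stays moved. The work goes in short steps, Python scripts to look and compute and a shell command to move; the robot and the scene stay as the last step left them, time stands still between calls to the robot, and variables do not carry over. Pictures are saved under pics/ and viewed, at most 10 in all, crops included, and the job is handed in when it is done.

```bash
mkdir -p pics; python3 - <<'E'
from station import arm
import cv2, numpy as np
for n in("scene","top"):
    cv2.imwrite(f"pics/{n}0.png",arm.grab_frame(n)[:,:,::-1])
    c=arm.get_calibration(n);print(n,c["fx"],c["fy"],c["cx"],c["cy"],c["k1"]);print(np.round(c["cam_to_world"],3))
s=arm.get_state();print(s["t"],s["eef_pos"],s["ee_rot"],s["width"])
E
```

```text
scene 468.637838650639 468.637838650639 251.5725311894563 184.3869762295858 -0.10331359589404888
[[ 0.834 -0.341  0.434  0.108]
 [-0.551 -0.512  0.659 -0.569]
 [-0.003 -0.789 -0.615  0.624]
 [ 0.     0.     0.     1.   ]]
top 390.29086395106634 390.29086395106634 251.26710983026672 189.22193877851382 -0.10379287791291013
[[-0.025 -0.991  0.133  0.372]
 [-1.     0.025 -0.001 -0.011]
 [-0.002 -0.133 -0.991  0.963]
 [ 0.     0.     0.     1.   ]]
0.1 [ 0.16017619 -0.65526779  0.22570921] [ 3.14010279e+00 -1.45251016e-04 -2.90188622e+00] 0.08757733199965849
```

View pics/top0.png

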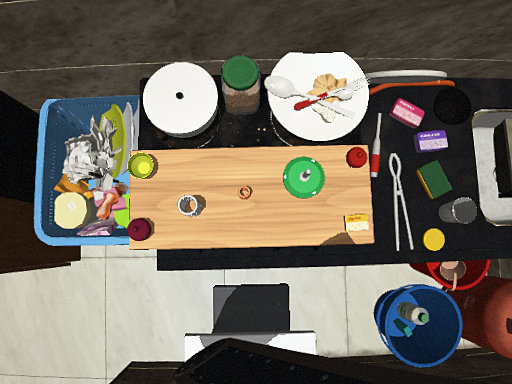

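View pics/scene0.png

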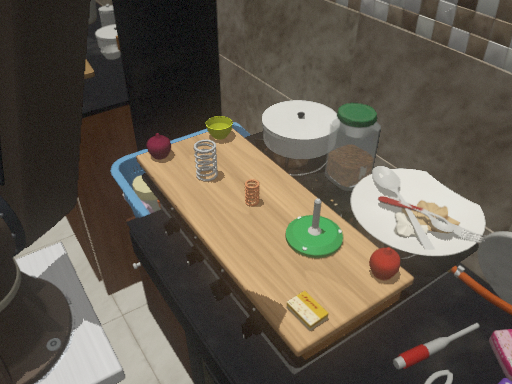

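The top picture shows the steel spring near (189,205), the copper one at (245,192), and the green disc at (304,177). In the scene picture they are at (206,160), (252,193) and (314,235), with the rod tip near (317,199). I'll enlarge these areas for precise pixel positions.

```bash
python3 - <<'E'
import cv2, numpy as np
s=cv2.imread("pics/scene0.png");t=cv2.imread("pics/top0.png")
def crop(im,x,y,w,h,f):
    return cv2.resize(im[y:y+h,x:x+w],None,fx=f,fy=f,interpolation=cv2.INTER_CUBIC)
a=np.hstack([crop(s,180,130,50,60,5),crop(t,165,180,50,60,5)])
b=np.hstack([crop(s,280,190,70,70,4)[:,:250],crop(t,278,150,55,60,5)[:,:250][:280]])if 0 else np.hstack([crop(s,282,192,70,60,5),crop(t,275,147,60,60,5)])
a=np.pad(a,((0,0),(0,b.shape[1]-a.shape[1]),(0,0)))
cv2.imwrite("pics/crop0.png",np.vstack([a,b]));
E
```

```text
(no output)
```

View pics/crop0.png

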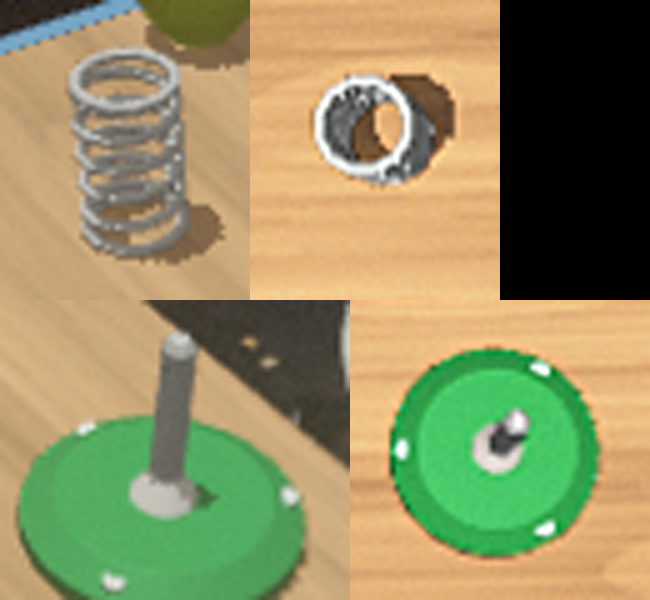

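Bright ring of spring top: scene (204.6,145.2), top (187.1,204.4). Rod tip: scene (317.8,198.6), top (308.4,170.2). Disc's flat top centre in top view (304.0,176.3).

```bash
cat > h.py <<'E'
from station import arm
import cv2, numpy as np
C={n:arm.get_calibration(n) for n in("scene","top")}
def K(n): c=C[n];return np.array([[c["fx"],0,c["cx"]],[0,c["fy"],c["cy"]],[0,0,1]]),np.array([c["k1"],0,0,0.])
def ray(n,uv):
    p=cv2.undistortPoints(np.array([[uv]],float),*K(n))[0,0]
    T=np.array(C[n]["cam_to_world"]);d=T[:3,:3]@[*p,1];return T[:3,3],d
def plane(n,uv,z): o,d=ray(n,uv);return o+d*(z-o[2])/d[2]
def tri(a,b):
    (o,d),(p,e)=ray("scene",a),ray("top",b)
    s=np.linalg.lstsq(np.c_[d,-e],p-o,rcond=None)[0];x,y=o+d*s[0],p+e*s[1];return (x+y)/2,np.linalg.norm(x-y)
def proj(n,X):
    M=np.linalg.inv(np.array(C[n]["cam_to_world"]));return cv2.projectPoints(np.atleast_2d(X).astype(float),cv2.Rodrigues(M[:3,:3])[0],M[:3,3],*K(n))[0][:,0]
E
python3 - <<'E'
from h import *
np.set_printoptions(precision=4,suppress=True)
sp,e=tri((204.6,145.2),(187.1,204.4));print("spring top",sp,e)
rt,e=tri((317.8,198.6),(308.4,170.2));print("rod tip",rt,e)
co,e=tri((252.3,181.5),(244.5,189.5));print("copper top~",co,e)
b=rt[2]-.088;print("board z",b,sp[2]-.074)
for z in(.02,.025,.03): print("disc top",z,plane("top",(304.0,176.3),z+.018), "spring@",plane("top",(187.1,204.4),z+.074),plane("scene",(204.6,145.2),z+.074))
E
```

```text
spring top [0.4557 0.1281 0.1188] 0.0009715569940716153
rod tip [ 0.5215 -0.1368  0.1349] 0.0005440807048245611
copper top~ [0.4872 0.0033 0.0953] 0.001811971529677054
board z 0.04693518990218995 0.04479835055807048
disc top 0.02 [ 0.5241 -0.1401  0.038 ] spring@ [0.4577 0.1324 0.094 ] [0.4733 0.1621 0.094 ]
disc top 0.025 [ 0.5233 -0.1394  0.043 ] spring@ [0.4572 0.1315 0.099 ] [0.4698 0.1552 0.099 ]
disc top 0.03 [ 0.5225 -0.1387  0.048 ] spring@ [0.4567 0.1307 0.104 ] [0.4664 0.1483 0.104 ]
```

Board top is at z≈0.046, the spring at about (0.456, 0.129), and the rod at (0.521, -0.137). I'm moving above the spring, keeping out of the near reach limit.

```bash
python3 -m crank '[{"dx":0.016,"dy":0.038},{"dx":0.032,"dy":0.076},{"dx":0.048,"dy":0.114},{"dx":0.064,"dy":0.152},{"dx":0.08,"dy":0.19}]' && python3 -m crank '[{"dx":0.02,"dy":0.036},{"dx":0.04,"dy":0.072},{"dx":0.06,"dy":0.108},{"dx":0.08,"dy":0.144},{"dx":0.1,"dy":0.18}]' && python3 -m crank '[{"dx":0.02,"dy":0.036},{"dx":0.04,"dy":0.072},{"dx":0.06,"dy":0.108},{"dx":0.08,"dy":0.144},{"dx":0.1,"dy":0.18}]'
```

```text
invalid input at $[0]: expected keys dx, dy, dz, twist, grip
```

```bash
python3 -m crank '[{"dx":0.016,"dy":0.038,"dz":0,"twist":0,"grip":1},{"dx":0.032,"dy":0.076,"dz":0,"twist":0,"grip":1},{"dx":0.048,"dy":0.114,"dz":0,"twist":0,"grip":1},{"dx":0.064,"dy":0.152,"dz":0,"twist":0,"grip":1},{"dx":0.08,"dy":0.19,"dz":0,"twist":0,"grip":1}]' && python3 -m crank '[{"dx":0.02,"dy":0.036,"dz":0,"twist":0,"grip":1},{"dx":0.04,"dy":0.072,"dz":0,"twist":0,"grip":1},{"dx":0.06,"dy":0.108,"dz":0,"twist":0,"grip":1},{"dx":0.08,"dy":0.144,"dz":0,"twist":0,"grip":1},{"dx":0.1,"dy":0.18,"dz":0,"twist":0,"grip":1}]' && python3 -m crank '[{"dx":0.02,"dy":0.036,"dz":0,"twist":0,"grip":1},{"dx":0.04,"dy":0.072,"dz":0,"twist":0,"grip":1},{"dx":0.06,"dy":0.108,"dz":0,"twist":0,"grip":1},{"dx":0.08,"dy":0.144,"dz":0,"twist":0,"grip":1},{"dx":0.1,"dy":0.18,"dz":0,"twist":0,"grip":1}]'
```

```text
t: 0.52
eef_pos: [0.2403, -0.4638, 0.226]
ee_rot: [3.141, -0.0, -2.902]
force: [2.6, 0.2, 0.3]
width: 0.0874
gripper_force: 0.0
t: 0.93
eef_pos: [0.3405, -0.2838, 0.2266]
ee_rot: [-3.142, 0.0, -2.902]
force: [1.1, 0.2, 0.7]
width: 0.0878
gripper_force: 0.0
t: 1.35
eef_pos: [0.4406, -0.1036, 0.2267]
ee_rot: [3.142, 0.001, -2.901]
force: [1.0, -0.7, 0.5]
width: 0.0882
gripper_force: 0.0
```

```bash
python3 -m crank '[{"dx":0.003,"dy":0.04,"dz":0,"twist":0,"grip":1},{"dx":0.006,"dy":0.08,"dz":0,"twist":0,"grip":1},{"dx":0.009,"dy":0.12,"dz":0,"twist":0,"grip":1},{"dx":0.012,"dy":0.16,"dz":0,"twist":0,"grip":1},{"dx":0.015,"dy":0.2,"dz":0,"twist":0,"grip":1}]' && python3 -m crank '[{"dx":0,"dy":0.016,"dz":0,"twist":0,"grip":1},{"dx":0,"dy":0.032,"dz":0,"twist":0,"grip":1},{"dx":0,"dy":0.032,"dz":-0.02,"twist":0,"grip":1},{"dx":0,"dy":0.032,"dz":-0.045,"twist":0,"grip":1},{"dx":0,"dy":0.032,"dz":-0.06,"twist":0,"grip":1}]'
python3 - <<'E'
from h import *
f=arm.grab_frame("scene");g=arm.grab_frame("top")
a=cv2.resize(f[70:220,120:270],None,fx=2.6,fy=2.6,interpolation=2);b=cv2.resize(g[130:280,115:265],None,fx=2.6,fy=2.6,interpolation=2)
cv2.imwrite("pics/pre.png",np.hstack([a,b])[:,:,::-1])
E
```

```text
t: 1.77
eef_pos: [0.4547, 0.0963, 0.2266]
ee_rot: [3.141, 0.0, -2.902]
force: [0.2, 0.3, 0.1]
width: 0.0878
gripper_force: 0.0
t: 2.18
eef_pos: [0.4542, 0.1264, 0.1645]
ee_rot: [-3.142, -0.002, -2.901]
force: [-0.9, -1.6, -1.2]
width: 0.0874
gripper_force: 0.0
```

View pics/pre.png

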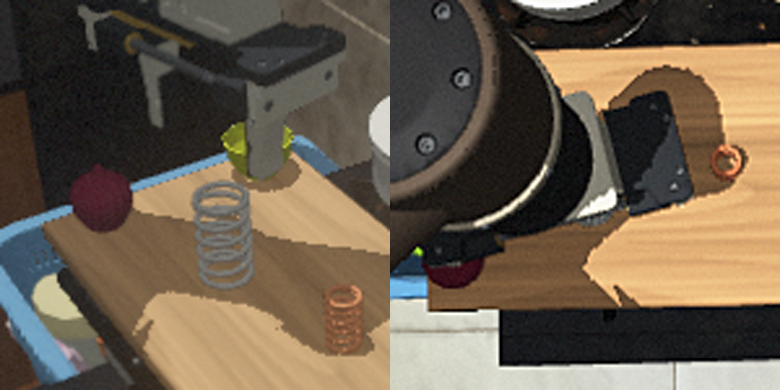

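The gripper is above the spring with one finger to either side of it: tips near (155,125) and (265,178) in the left crop, spring ring at (222,190). I'll check the alignment by projecting the finger line.

```bash
python3 - <<'E'
from h import *
s=arm.get_state();p=s["eef_pos"];y=s["ee_rot"][2]-np.pi/2;d=np.array([np.cos(y),np.sin(y),0])
print(p,d)
for k in(-.044,.0,.044): print(k,(proj("scene",p+k*d)-[120,70])*2.6)
q=np.array([p[0],p[1],.12]);print(proj("scene",q),proj("top",q),"want (204.6,145.2),(187.1,204.4)")
E
```

```text
[0.45346792 0.12539549 0.16400147] [-0.23737161  0.97141892  0.        ]
-0.044 [[256.23284976 167.82155081]]
0.0 [[214.52059489 146.40361906]]
0.044 [[175.09560639 126.18483985]]
[[203.97097365 145.67401593]] [[188.32585771 205.13945657]] want (204.6,145.2),(187.1,204.4)
```

```bash
python3 -m crank '[{"dx":0.001,"dy":0.001,"dz":-0.02,"twist":0,"grip":1},{"dx":0.002,"dy":0.002,"dz":-0.04,"twist":0,"grip":1},{"dx":0.002,"dy":0.002,"dz":-0.06,"twist":0,"grip":1},{"dx":0.002,"dy":0.002,"dz":-0.074,"twist":0,"grip":1},{"dx":0.002,"dy":0.002,"dz":-0.074,"twist":0,"grip":1}]' 15 && python3 -m crank '[{"dx":0,"dy":0,"dz":0,"twist":0,"grip":0.7},{"dx":0,"dy":0,"dz":0,"twist":0,"grip":0.4},{"dx":0,"dy":0,"dz":0,"twist":0,"grip":0.15},{"dx":0,"dy":0,"dz":0,"twist":0,"grip":-0.1},{"dx":0,"dy":0,"dz":0,"twist":0,"grip":-0.3}]' 15 && python3 -m crank '[{"dx":0,"dy":0,"dz":0,"twist":0,"grip":-0.3},{"dx":0,"dy":0,"dz":0,"twist":0,"grip":-0.3},{"dx":0,"dy":0,"dz":0,"twist":0,"grip":-0.3},{"dx":0,"dy":0,"dz":0,"twist":0,"grip":-0.3},{"dx":0,"dy":0,"dz":0,"twist":0,"grip":-0.3}]' 15
```

```text
t: 2.7
eef_pos: [0.4563, 0.1276, 0.091]
ee_rot: [-3.14, -0.003, -2.902]
force: [-0.1, 0.1, 1.0]
width: 0.0877
gripper_force: 0.0
t: 3.12
eef_pos: [0.4577, 0.1286, 0.0934]
ee_rot: [3.141, 0.001, -2.902]
force: [-0.2, -0.5, -0.1]
width: 0.06
gripper_force: 0.0
t: 3.53
eef_pos: [0.4574, 0.1284, 0.0927]
ee_rot: [-3.142, 0.0, -2.902]
force: [0.3, -0.2, 3.0]
width: 0.0439
gripper_force: 15.0
```

Gripped at 44 mm. Lifting 0.115.

```bash
python3 -m crank '[{"dx":0,"dy":0,"dz":0.01,"twist":0,"grip":-0.3},{"dx":0,"dy":0,"dz":0.035,"twist":0,"grip":-0.3},{"dx":0,"dy":0,"dz":0.065,"twist":0,"grip":-0.3},{"dx":0,"dy":0,"dz":0.095,"twist":0,"grip":-0.3},{"dx":0,"dy":0,"dz":0.115,"twist":0,"grip":-0.3}]' 15 && python3 -m crank '[{"dx":0.005,"dy":-0.02,"dz":0,"twist":0,"grip":-0.3},{"dx":0.012,"dy":-0.05,"dz":0,"twist":0,"grip":-0.3},{"dx":0.02,"dy":-0.08,"dz":0,"twist":0,"grip":-0.3},{"dx":0.028,"dy":-0.11,"dz":0,"twist":0,"grip":-0.3},{"dx":0.033,"dy":-0.13,"dz":0,"twist":0,"grip":-0.3}]' 15 && python3 -m crank '[{"dx":0.006,"dy":-0.025,"dz":0,"twist":0,"grip":-0.3},{"dx":0.013,"dy":-0.055,"dz":0,"twist":0,"grip":-0.3},{"dx":0.02,"dy":-0.085,"dz":0,"twist":0,"grip":-0.3},{"dx":0.027,"dy":-0.11,"dz":0,"twist":0,"grip":-0.3},{"dx":0.031,"dy":-0.125,"dz":0,"twist":0,"grip":-0.3}]' 15
python3 - <<'E'
from h import *
f=arm.grab_frame("scene");g=arm.grab_frame("top")
print(arm.get_state()["eef_pos"])
a=cv2.resize(f[90:270,240:390],None,fx=3.2,fy=3.2,interpolation=2);b=cv2.resize(g[100:250,250:360],None,fx=3,fy=3.84,interpolation=2)
cv2.imwrite("pics/over.png",np.hstack([a,b[:576,:315]])[:,:,::-1])
E
```

```text
t: 3.95
eef_pos: [0.4578, 0.1286, 0.2101]
ee_rot: [3.141, 0.002, -2.902]
force: [1.3, 0.2, -0.9]
width: 0.044
gripper_force: 15.0
t: 4.37
eef_pos: [0.4903, -0.0036, 0.2073]
ee_rot: [-3.142, -0.0, -2.902]
force: [0.1, -0.2, -0.5]
width: 0.0437
gripper_force: 15.0
t: 4.78
eef_pos: [0.5213, -0.1289, 0.207]
ee_rot: [3.141, -0.001, -2.903]
force: [0.7, -0.1, 0.1]
width: 0.0437
gripper_force: 15.0
[ 0.52126002 -0.12867371  0.20674341]
```

View pics/over.png

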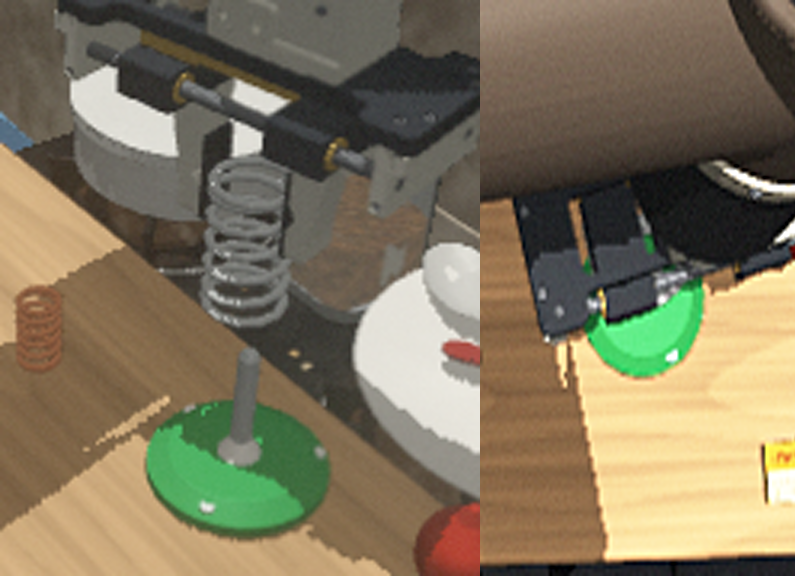

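The spring hangs upright in the grip above the rod: bottom ring x 200–288 and lowest edge y≈326 in the crop, rod tip at (249,350). The copper spring is untouched. Comparing with the projected model to find tilt and offset.

```bash
cat >> h.py <<'E'
th=np.linspace(0,2*np.pi,73)
def ring(n,c,r,off,f): 
    q=(proj(n,np.c_[c[0]+r*np.cos(th),c[1]+r*np.sin(th),0*th+c[2]])-off)*f;return np.round([q[:,0].min(),q[:,0].max(),q[:,1].min(),q[:,1].max()],0)
E
python3 - <<'E'
from h import *
p=arm.get_state()["eef_pos"]
for dz in(-.0467,.0273): print(ring("scene",p+[0,0,dz],.0225,[240,90],3.2))
for z in (.134,.07): print(z,(proj("scene",[.5215,-.1368,z])-[240,90])*3.2)
E
```

```text
[197. 287. 274. 329.]
[207. 302. 152. 204.]
0.134 [[248.25104767 348.9804821 ]]
0.07 [[238.13074827 440.5067024 ]]
```

```bash
python3 -m crank '[{"dx":0,"dy":-0.004,"dz":0,"twist":0,"grip":-0.3},{"dx":0,"dy":-0.008,"dz":0,"twist":0,"grip":-0.3},{"dx":0,"dy":-0.008,"dz":0,"twist":0,"grip":-0.3},{"dx":0,"dy":-0.008,"dz":-0.01,"twist":0,"grip":-0.3},{"dx":0,"dy":-0.008,"dz":-0.015,"twist":0,"grip":-0.3}]' 15 && python3 -m crank '[{"dx":0,"dy":0,"dz":-0.008,"twist":0,"grip":-0.3},{"dx":0,"dy":0,"dz":-0.016,"twist":0,"grip":-0.3},{"dx":0,"dy":0,"dz":-0.024,"twist":0,"grip":-0.3},{"dx":0,"dy":0,"dz":-0.03,"twist":0,"grip":-0.3},{"dx":0,"dy":0,"dz":-0.03,"twist":0,"grip":-0.3}]' 15
python3 - <<'E'
from h import *
f=arm.grab_frame("scene")
p=arm.get_state()["eef_pos"];print(p)
for dz in(-.0467,.0273): print(ring("scene",p+[0,0,dz],.0225,[250,130],5))
cv2.imwrite("pics/thread.png",cv2.resize(f[130:250,250:380],None,fx=5,fy=5,interpolation=2)[:,:,::-1])
E
```

```text
t: 5.3
eef_pos: [0.5209, -0.134, 0.1916]
ee_rot: [3.141, -0.0, -2.901]
force: [-1.4, 0.4, -1.4]
width: 0.044
gripper_force: 15.0
t: 5.72
eef_pos: [0.5204, -0.1345, 0.1607]
ee_rot: [3.141, -0.003, -2.902]
force: [-0.8, 0.6, -1.0]
width: 0.0437
gripper_force: 15.0
[ 0.52081601 -0.13464201  0.1616195 ]
[260. 395. 344. 432.]
[275. 419. 166. 251.]
```

View pics/thread.png

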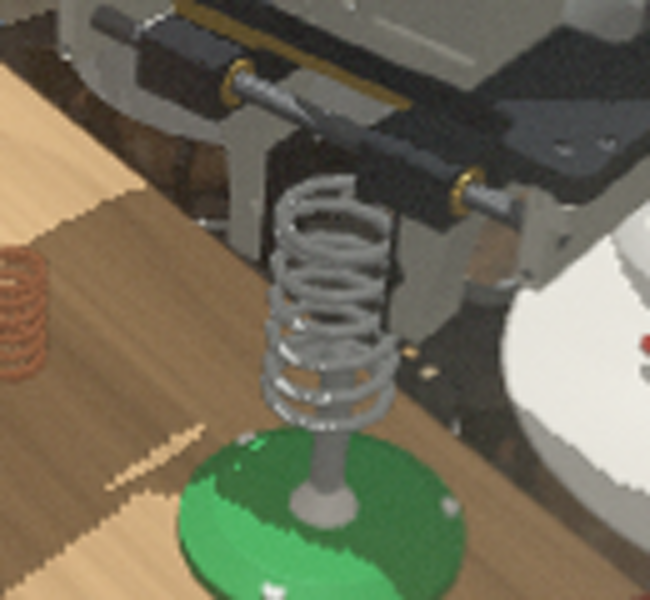

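The rod passes up the middle of the spring: bottom ring x 262–397, centre ≈330, rod x≈331. I'm continuing down with a 2 mm y correction.

```bash
python3 -m crank '[{"dx":0,"dy":-0.001,"dz":-0.008,"twist":0,"grip":-0.3},{"dx":0,"dy":-0.002,"dz":-0.016,"twist":0,"grip":-0.3},{"dx":0,"dy":-0.002,"dz":-0.024,"twist":0,"grip":-0.3},{"dx":0,"dy":-0.002,"dz":-0.032,"twist":0,"grip":-0.3},{"dx":0,"dy":-0.002,"dz":-0.036,"twist":0,"grip":-0.3}]' 15 && python3 -m crank '[{"dx":0,"dy":0,"dz":-0.002,"twist":0,"grip":-0.3},{"dx":0,"dy":0,"dz":-0.004,"twist":0,"grip":-0.3},{"dx":0,"dy":0,"dz":-0.006,"twist":0,"grip":-0.3},{"dx":0,"dy":0,"dz":-0.008,"twist":0,"grip":-0.3},{"dx":0,"dy":0,"dz":-0.009,"twist":0,"grip":-0.3}]' 15
```

```text
t: 6.18
eef_pos: [0.5206, -0.1367, 0.125]
ee_rot: [3.141, -0.002, -2.902]
force: [0.1, -0.7, 0.4]
width: 0.044
gripper_force: 15.0
t: 6.6
eef_pos: [0.5213, -0.1366, 0.1175]
ee_rot: [-3.142, 0.0, -2.902]
force: [0.2, 0.0, -1.7]
width: 0.0443
gripper_force: 15.0
```

```bash
python3 -m crank '[{"dx":0,"dy":0,"dz":-0.001,"twist":0,"grip":-0.3},{"dx":0,"dy":0,"dz":-0.002,"twist":0,"grip":-0.3},{"dx":0,"dy":0,"dz":-0.003,"twist":0,"grip":-0.3},{"dx":0,"dy":0,"dz":-0.004,"twist":0,"grip":-0.3},{"dx":0,"dy":0,"dz":-0.004,"twist":0,"grip":-0.3}]' 15; python3 -m crank '[{"dx":0,"dy":0,"dz":-0.001,"twist":0,"grip":-0.3},{"dx":0,"dy":0,"dz":-0.001,"twist":0,"grip":-0.3},{"dx":0,"dy":0,"dz":-0.002,"twist":0,"grip":-0.3},{"dx":0,"dy":0,"dz":-0.002,"twist":0,"grip":-0.3},{"dx":0,"dy":0,"dz":-0.002,"twist":0,"grip":-0.3}]' 15
```

```text
t: 7.02
eef_pos: [0.5212, -0.1367, 0.1134]
ee_rot: [3.142, -0.0, -2.902]
force: [-0.6, -0.7, -0.7]
width: 0.044
gripper_force: 15.0
t: 7.43
eef_pos: [0.5213, -0.1367, 0.1115]
ee_rot: [3.142, -0.0, -2.902]
force: [-1.0, -0.2, -0.0]
width: 0.0438
gripper_force: 15.0
```

```bash
python3 -m crank '[{"dx":0,"dy":0,"dz":-0.0005,"twist":0,"grip":-0.3},{"dx":0,"dy":0,"dz":-0.001,"twist":0,"grip":-0.3},{"dx":0,"dy":0,"dz":-0.0015,"twist":0,"grip":-0.3},{"dx":0,"dy":0,"dz":-0.0015,"twist":0,"grip":-0.3},{"dx":0,"dy":0,"dz":-0.0015,"twist":0,"grip":-0.3}]' 15
python3 - <<'E'
from h import *
f=arm.grab_frame("scene")
s=arm.get_state();p=s["eef_pos"];print(p,s["force"])
print(ring("scene",[.5215,-.1368,.064],.0225,[250,130],5),ring("scene",[.5215,-.1368,.064],.038,[250,130],5))
cv2.imwrite("pics/low.png",cv2.resize(f[130:250,250:380],None,fx=5,fy=5,interpolation=2)[:,:,::-1])
E
```

```text
t: 7.85
eef_pos: [0.5216, -0.1367, 0.1107]
ee_rot: [-3.141, 0.001, -2.902]
force: [-1.4, 0.2, 6.0]
width: 0.0441
gripper_force: 15.0
[ 0.52160993 -0.13675342  0.1106659 ] [-1.47354787 -1.13706065  6.13817504]
[256. 386. 457. 547.] [211. 431. 428. 580.]
```

View pics/low.png

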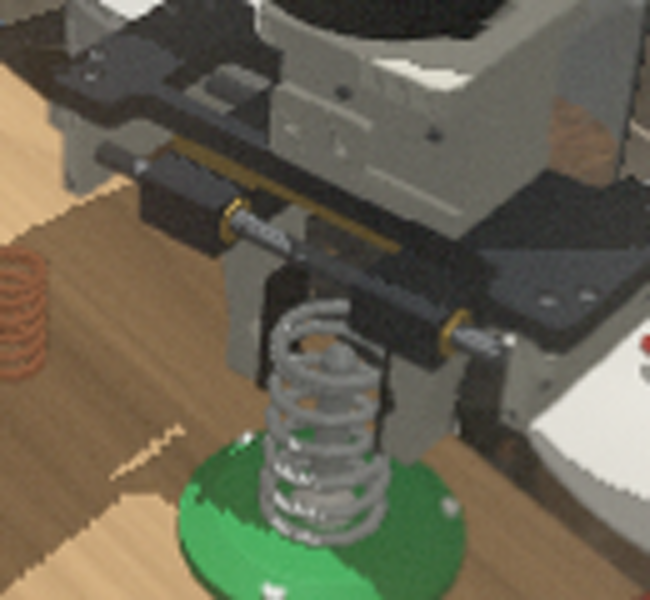

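The spring is seated: bottom ring x 258–388 and lower edge y≈546 match the prediction (256–386, 547), the contact force is 6 N, and the rod tip shows just inside the top coil. Releasing gently, then rising.

```bash
python3 -m crank '[{"dx":0,"dy":0,"dz":0,"twist":0,"grip":0.05},{"dx":0,"dy":0,"dz":0,"twist":0,"grip":0.15},{"dx":0,"dy":0,"dz":0,"twist":0,"grip":0.3},{"dx":0,"dy":0,"dz":0,"twist":0,"grip":0.5},{"dx":0,"dy":0,"dz":0,"twist":0,"grip":0.7}]' && python3 -m crank '[{"dx":0,"dy":0,"dz":0,"twist":0,"grip":0.9},{"dx":0,"dy":0,"dz":0,"twist":0,"grip":0.9},{"dx":0,"dy":0,"dz":0,"twist":0,"grip":0.9},{"dx":0,"dy":0,"dz":0.005,"twist":0,"grip":0.9},{"dx":0,"dy":0,"dz":0.015,"twist":0,"grip":0.9}]' && python3 -m crank '[{"dx":0,"dy":0,"dz":0.02,"twist":0,"grip":0.9},{"dx":0,"dy":0,"dz":0.04,"twist":0,"grip":0.9},{"dx":0,"dy":0,"dz":0.06,"twist":0,"grip":0.9},{"dx":0,"dy":0,"dz":0.08,"twist":0,"grip":0.9},{"dx":0,"dy":0,"dz":0.1,"twist":0,"grip":0.9}]'
python3 - <<'E'
from h import *
f=arm.grab_frame("scene")
cv2.imwrite("pics/end.png",cv2.resize(f[130:250,230:380],None,fx=5,fy=5,interpolation=2)[:,:,::-1])
E
```

```text
t: 8.32
eef_pos: [0.5212, -0.1366, 0.1099]
ee_rot: [3.141, -0.0, -2.902]
force: [-0.0, 0.3, 0.6]
width: 0.0648
gripper_force: 0.0
t: 8.73
eef_pos: [0.5205, -0.1367, 0.1246]
ee_rot: [3.141, -0.002, -2.902]
force: [0.3, -0.3, 0.4]
width: 0.0832
gripper_force: 0.0
t: 9.15
eef_pos: [0.5213, -0.1367, 0.2273]
ee_rot: [-3.141, 0.001, -2.902]
force: [0.1, -0.2, 0.2]
width: 0.0832
gripper_force: 0.0
```

View pics/end.png

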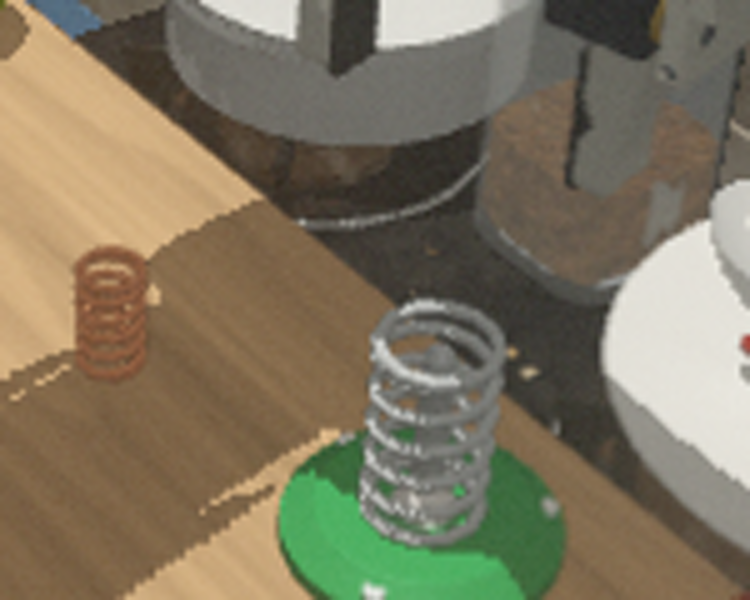

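The spring stands upright on the disc round the rod (base ring x 360–490, y≈545). The gripper is clear and the copper spring at (110,313) has not moved.

```bash
python3 -c "
from station import arm
print(arm.job_done())"
```

```text
the job is handed in; nothing more can be done
None
```

The steel spring was guided down the rod and released, and the last picture shows it upright and fully seated, with the copper spring where it stood. I handed the job in at about 9.2 s, but no verdict came back.

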